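# Seat a tile level in the decorating jig and lock it

### The job

Get the square terracotta tile ready for decorating: it is riding up on the front sill of the wooden jig, so push it back against the jig's back stop and press its raised front edge down until the tile lies flat and level on the bed. Then slide the jig's keeper by its black knob all the way across to its stop so that it covers the tile's front edge. Leave the two spice jars and the wooden rib where they are.

Things in the scene. Friction and masses are not known exactly. Their poses are not given: they have to be found in the camera images.
- jig: Fixed wooden jig. Origin on the table, under the middle of the tile's place; x points from front sill to back stop, y to the side where the keeper is parked, z up. Base board x -90 to 80, y -85 to 120 mm; its top is the bed, z = 20 mm. Inner faces of the 12 mm high walls on the bed: back stop (16 mm thick) x = 55, side rails (14 mm thick) y = 58 and -58, front sill x = -58 (outer face -86) mm.
- notch (a point): Middle of the thumb notch in the front sill, on the bed (jig x = -72, y = 0, z = 20 mm). The notch is 58 mm wide (y) and open to the front and above, down to the bed, so that shut fingers can pass through it along the jig's x and push the middle of the tile's front edge.
- tile: Loose terracotta tile 110 x 110 x 10 mm, 0.16 to 0.32 kg. Origin: centre of its underside; z up, normal to it; x towards the back stop. It starts 12 to 26 mm short of the back stop, back edge on the bed, front edge up on the sill. Only when pushed to the stop does it drop off the sill; it then rests on the ejector, still tilted about 0.08 rad, and has to be pressed down.
- ejector (a joint): Aluminium strip, 10 x 60 mm (x, y), under the tile's front part, centre at jig x = -40, y = 0 mm. It stands 7.5 mm above the bed at 0 and reads how far it is pressed (m): 0.0075 is flush with the bed. It takes about 7 N and stays where it is pushed, no spring. Press on the tile above it until the tile meets the bed; the level tile's top is at z = 30 mm.
- keeper (a joint): Keeper on the sill, slides along the jig's -y: 0 to 0.015 m at the start (open, beside the tile), 0.050 m at its stop (closed). About 2 N moves it; it stays where it is left. Plate 26 mm wide (y), jig x -85 to -39 mm, z 32.6 to 37.6 mm; closed, it reaches 16 mm over the tile's front edge, 2.6 mm above a level tile. A raised tile blocks it.
- keeper_knob (a point): Top centre of the keeper's upright black round knob, 22 mm diameter, rising 25 mm above the plate to z = 62.6 mm; at jig x = -72 mm, y = 92 mm minus the keeper's travel. The lower 7 mm of the knob narrows to 16 mm.
- oxide_jar_1: Spice jar, 45 mm diameter, 106 mm tall, standing beside the work on the right; origin at the centre of its base. Bystander.
- oxide_jar_2: Spice jar, 42 mm diameter, 106 mm tall, standing beside the work on the right; origin at the centre of its base. Bystander.
- wood_rib: Flat boxwood throwing rib, 54 x 112 x 8 mm, lying on the left; origin at the centre of its underside. Bystander.
Mind the look-alikes: they are no part of the job. What is meant by the tile is not white, and is the smaller of those in its own colour.

How it is judged:
On the way, in this order (a step that is already met when the one before it is completed fails the run):
1. the tile lies level on the bed, against the back stop, the keeper still open (angle between tile's own z axis and vertical below 0.025 rad and x of tile in the frame of jig above -0.006 m and z of tile in the frame of jig below 0.0225 m and value of joint keeper below 0.03 m), for 0.2 s.
2. the keeper is slid across to its stop (value of joint keeper above 0.045 m), for 0.2 s.
At the end, for the whole second after the job is handed in: The tile lies at rest in the jig's pocket, level within 0.025 rad, its underside on the bed (within 2.5 mm) and its centre within 6 mm of the pocket's centre; the keeper is within 5 mm of its stop, over the tile's front edge (angle between tile's own z axis and vertical below 0.025 rad and x of tile in the frame of jig between -0.006 and 0.006 m and y of tile in the frame of jig between -0.006 and 0.006 m and z of tile in the frame of jig between 0.017 and 0.0225 m and value of joint keeper above 0.045 m and linear speed of tile below 0.01 m/s); the robot touches nothing.
It fails at once if a spice jar or the wooden rib is moved by more than 30 mm or a jar is tipped (distance of any of oxide_jar_1, oxide_jar_2, wood_rib from where it was at the start of the episode above 0.03 m or angle between any of oxide_jar_1, oxide_jar_2's own z axis and vertical above 0.5 rad).
It also fails if it takes over 42 s, if anything falls off the work surface, if the arm or the gripper's body presses on something with over 40 N, if the wrist force passes 120 N, or if a joint passes its speed limit or range.

### The arm

A 6-joint arm with a two-finger parallel gripper is mounted at the origin on a cart in front of the work surface, level with it; the furniture and walls round the work are solid. World frame = base frame: x ahead of the robot, y to its left, z up, the work surface at z = 0. Lengths are in m, angles in rad, forces in N, time in s.
With the tool pointing down it reaches from about 0.375 to 0.825 m from the base axis. Payload 5.5 kg.
Tool frame: the origin (TCP) lies at the very end of the fingers, on their centre line; the grasp point (between the pads) lies 19 mm behind it; z points along the fingers, y is the line along which they close (so a half turn about z gives the same grasp; the last joint's range is limited). The gripper opens to 85 mm and grips with 20 to 120 N. Pads are 22 mm wide; open, the fingers measure 114 mm over their backs; the gripper's body (76 mm by 85 mm) begins 54 mm behind the grasp point. The pads swing forward as they close: fully open they stand 13 mm farther back than shut.
Start: joints at [1.171, 0.314, -0.047, 1.21, 0, 1.571], TCP at [0.234, 0.553, 0.231] pointing down, gripper open.
Joint ranges: [-2.67, 2.67], [-0.69, 1.73], [-1.03, 1.25], [-2.08, 2.16], [-1.42, 1.45], [-3.14, 3.14]. Speed limits (rad/s): [2.39, 2.39, 3.01, 3.14, 3.14, 3.14].

### API

Orientations are given as [roll, pitch, yaw] about the fixed x, y, z axes, in that order (R = Rz(yaw) Ry(pitch) Rx(roll)).
In Python, from station import manip gives the robot as it stands.
- The arm moves only by the shell command python3 -m pendant 'ROWS' [FORCE]. ROWS is JSON, a list of rows, each a list of 3 entries, a list of its own where there are three numbers: the finger opening in mm, from 0 to 85.4, then the shift along the world's x, y, z as a fraction of full scale, then the turn, a rotation vector about the world's x, y, z as a fraction of full scale. In form: [[grip, [x, y, z], [wx, wy, wz]], ...]. A call has exactly 10 rows; each row shifts and turns the commanded pose from where the row before left it; what a row does not reach is not made up. Full scale, the value 1, is 300 mm for a shift and pi rad for a turn. A row lasts 1/8 s, in which the tool goes at most 62.5 mm and 10.7 degrees, less where a joint would pass 70% of its speed; a pose out of reach is approached as far as the arm can. A call with a number of a shift or a turn outside -1 to 1 is refused whole. A call with a gripper value outside its range is refused whole. The fingers move at their own pace and stop on an object; FORCE is the grip in N (left out, the last holds). Time passes only in rows, so rows that do not move let the fingers close, or fill a call up. It gives the time, the measured TCP pose, the force, the opening and the grip force at its end, in the units of the state.
- manip.get_obs(): the state, without advancing time (a new reading comes with each control period).
- manip.grab_frame(name): name is "scene" or "side" or "wrist"; returns the picture (420x560x3 uint8, red, green, blue); there is no depth.
- manip.camera_params(name): a dict with "fx", "fy", "cx", "cy" (pixels), "dist_coeffs" ([k1, k2, p1, p2, k3] as OpenCV has them; the pictures are not rectified), "camera_from_world" (4x4, takes a point from world to camera coordinates). Camera axes: x right, y down, z forward; pixel columns grow to the right and rows downward; lengths in m; the calibration is good to about 2 mm. A picture is of the moment at which its call begins: read the wrist's pose just before it. camera_params takes no time and is no camera call; for the wrist camera it gives the pose at the moment of the call.
- manip.sign_off(): hands the job in; it is judged then, once.
Trained networks look in the newest picture that a camera, given by its name, has taken for a name from the list of things; names that differ only in an ending like _2 or _b are one class to them, and where a whole thing is asked for, a point or a joint stands for the part that bears it (a point fixed in the world has none). Each returns a list of dicts, best first, with "p" (0 to 1); they miss things now and then, are a little off and sometimes report something else, mostly with a low value. They report only what shows in the picture. A call takes as long as a camera call. They do not tell look-alikes from the thing itself.
- manip.recognise(camera, name): "location" ([x, y, z] in m, in world coordinates, good to about 4 mm: the middle of the surface that is visible of it).
- manip.masks_of(camera, name): "pixels" (420x560 bool, what is visible of it).
- manip.mark_of(camera, name): "location" ([x, y, z] in m, in world coordinates, good to about 4 mm: a listed point, or the origin of a listed thing).
The state is a dict: "time_s": time; "joint_positions": joint angles; "dq": joint speeds; "joint_torque": joint torques, N m; "tcp_pos": TCP position; "ee_rot": TCP orientation; "force": force on the tool from outside, world axes, zero at the start; "wrist_torque": the same for the moment, N m; "opening": opening from 0.0 (shut) to 1.0 (fully open); "grasp_force": force on a finger pad.
Only numpy, scipy, OpenCV 4.12 (cv2) and the standard library are available. Lean on these libraries where they do the work, as an engineer would, in place of code of your own. Each camera call takes 0.05 s, during which the arm holds its last target. There are 200 camera calls.

## Working session

There is one attempt and no reset: what is moved stays moved. The work goes in short steps, Python scripts to look and compute and a shell command to move; the robot and the scene stay as the last step left them, time stands still between calls to the robot, and variables do not carry over. Pictures are saved under pics/ and viewed, at most 10 in all, crops included, and the job is handed in when it is done.

```bash
mkdir -p pics
python3 - <<'E'
from station import manip
import cv2, numpy as np
for c in ("scene","side"):
    cv2.imwrite(f"pics/{c}0.png",cv2.resize(manip.grab_frame(c)[...,::-1],(784,588)))
    for n in ("jig","notch","tile","keeper_knob","oxide_jar_1","wood_rib"):
        print(c,n,[(np.round(d["location"],3).tolist(),round(d["p"],2)) for d in manip.mark_of(c,n)])
o=manip.get_obs();print({k:np.round(v,3).tolist() for k,v in o.items()})
E
```

```text
scene jig [([0.592, 0.064, -0.001], 0.94)]
scene notch [([0.522, 0.092, 0.022], 0.78)]
scene tile [([0.57, 0.074, 0.027], 0.98), ([0.338, 0.126, -0.0], 0.85), ([0.374, -0.13, 0.002], 0.72)]
scene keeper_knob [([0.586, -0.283, -0.002], 0.71), ([0.556, 0.168, 0.062], 0.63)]
scene oxide_jar_1 [([0.515, -0.279, -0.001], 0.79), ([0.587, -0.282, -0.0], 0.7)]
scene wood_rib [([0.489, 0.393, 0.004], 0.73)]
side jig [([0.598, 0.066, 0.001], 0.72)]
side notch [([0.528, 0.092, 0.02], 0.86)]
side tile [([0.575, 0.073, 0.025], 0.71), ([0.375, -0.129, -0.0], 0.69), ([0.335, 0.13, 0.0], 0.55)]
side keeper_knob [([0.594, 0.067, 0.001], 0.58), ([0.551, 0.172, 0.062], 0.52)]
side oxide_jar_1 [([0.59, -0.284, -0.001], 0.76), ([0.52, -0.279, 0.001], 0.69)]
side wood_rib [([0.486, 0.4, 0.001], 0.98)]
{'time_s': 0.7, 'joint_positions': [1.171, 0.313, -0.047, 1.21, 0.0, 1.571], 'dq': [0.0, -0.0, -0.001, -0.0, 0.0, -0.001], 'joint_torque': [0.0, -53.929, 33.998, 0.001, -0.0, -0.0], 'tcp_pos': [0.234, 0.553, 0.231], 'ee_rot': [3.142, -0.0, 2.742], 'force': [0.12, 0.126, -0.249], 'wrist_torque': [0.024, 0.027, -0.013], 'grasp_force': 0.0, 'opening': 0.998}
```

View pics/scene0.png

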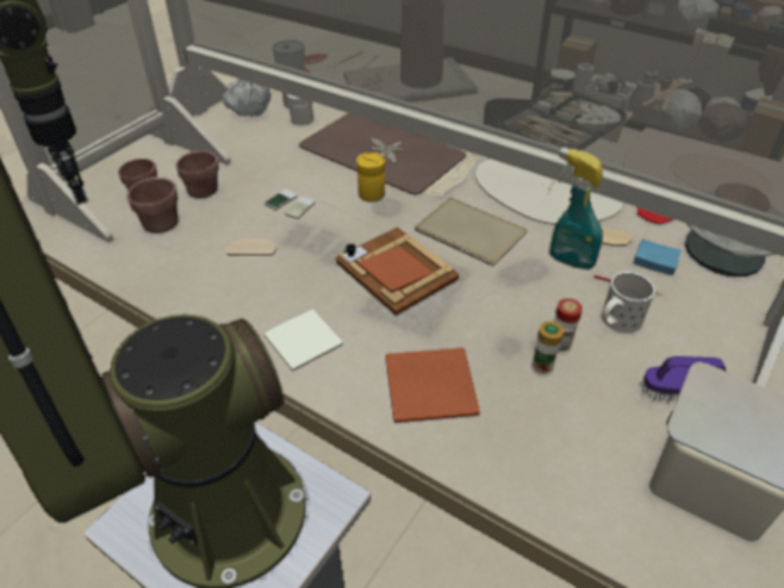

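View pics/side0.png

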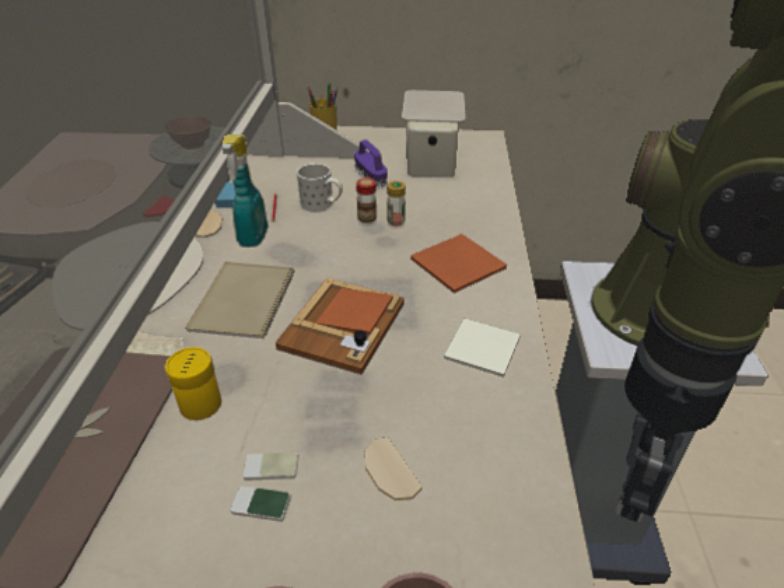

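Candidates for the tile, in enlarged scene-picture pixels: terracotta in the jig (396,268), the larger terracotta on the table (432,385), and white (303,340). The one in the jig fits, since it is not white and is the smaller of the two terracotta ones. I'll fit the jig pose and check it in a crop with an overlay.

```bash
cat > h.py <<'E'
from station import manip
import cv2, numpy as np
def proj(c,P):
    p=manip.camera_params(c); M=np.array(p["camera_from_world"])
    K=np.array([[p["fx"],0,p["cx"]],[0,p["fy"],p["cy"]],[0,0,1]])
    return cv2.projectPoints(np.float64(P),cv2.Rodrigues(M[:3,:3])[0],M[:3,3],K,np.float64(p["dist_coeffs"]))[0][:,0]
def world(J,P):   # J = x,y,yaw ; P in jig frame, m
    c,s=np.cos(J[2]),np.sin(J[2]); P=np.float64(P)
    return np.c_[J[0]+c*P[:,0]-s*P[:,1],J[1]+s*P[:,0]+c*P[:,1],P[:,2]]
def rect(x0,x1,y0,y1,z): return np.array([[x0,y0,z],[x1,y0,z],[x1,y1,z],[x0,y1,z]])/1000
B=[rect(-90,80,-85,120,0),rect(-90,80,-85,120,20),rect(-86,71,-72,72,32),rect(-58,55,-58,58,32)]
def overlay(c,J,name,box,k):
    im=cv2.resize(manip.grab_frame(c)[...,::-1],None,fx=k,fy=k,interpolation=cv2.INTER_CUBIC)
    for r,col in zip(B[1:],[(0,255,0),(255,0,0),(255,255,0)]):
        cv2.polylines(im,[np.int32(np.round((proj(c,world(J,r))+.5)*k-.5))],True,col,1)
    x0,y0,x1,y1=np.array(box)*k; cv2.imwrite(name,im[y0:y1,x0:x1])
E
python3 - <<'E'
from h import *
from scipy.optimize import minimize
ms={}
for c in ("scene","side"):
    manip.grab_frame(c); ms[c]=np.zeros((420,560),bool)
    for n in("jig","tile","keeper"):
        for d in manip.masks_of(c,n):
            v,u=np.nonzero(d["pixels"]); q=proj(c,[[.592,.064,.02]])[0]
            if d["p"]>.4 and np.hypot(u.mean()-q[0],v.mean()-q[1])<40: ms[c]|=d["pixels"]; print(c,n,d["p"],u.mean(),v.mean(),len(u))
def cost(J):
    t=0
    for c in ms:
        P=np.vstack([proj(c,world(J,b)) for b in B[:3]]).astype(np.float32)
        h=cv2.convexHull(P); m=np.zeros((420*4,560*4),np.uint8)
        cv2.fillPoly(m,[np.int32(np.round((h+.5)*4-.5))],255)
        m=cv2.resize(m,(560,420),interpolation=cv2.INTER_AREA)/255.
        t+=np.abs(m-ms[c]).sum()
    return t
J0=np.array([.595,.065,-.375])
r=minimize(cost,J0,method="Nelder-Mead",options=dict(initial_simplex=J0+np.array([[0,0,0],[.008,0,0],[0,.008,0],[0,0,.06]])))
J=r.x; print(J,cost(J0),r.fun)
o=proj("scene",[[.592,.064,.02]])[0].astype(int); 
overlay("scene",J,"pics/ov.png",(o[0]-55,o[1]-45,o[0]+55,o[1]+45),6)
E
```

```text
scene jig 0.63 283.41782868525894 193.62599601593627 2008
scene jig 0.51 281.8774193548387 192.3741935483871 930
scene tile 0.72 281.7671081677704 192.26931567328919 906
side jig 0.56 240.05094130675525 236.9173126614987 2709
side tile 0.64 253.32288946910356 221.41862489120976 1149
side keeper 0.69 254.41363636363636 243.35454545454544 220
[ 0.59497409  0.06766056 -0.3182364 ] 613.8470588235293 434.08627450980396
```

View pics/ov.png

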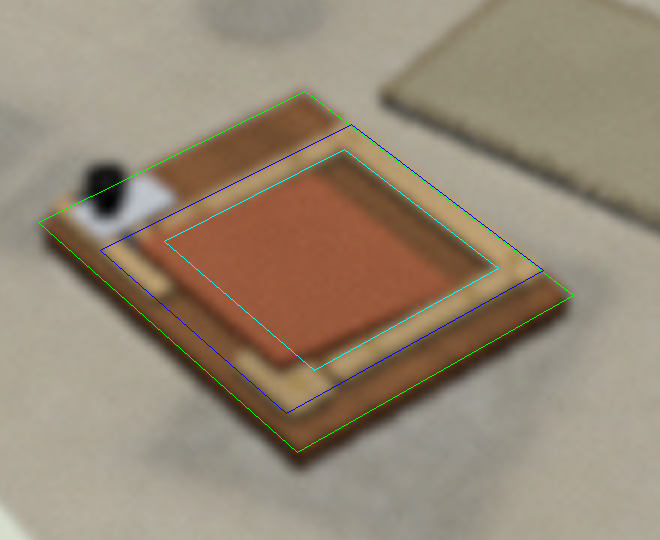

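The crop confirms it: the tile meant is the terracotta one riding in the jig (crop centre ~(300,270)), with its front edge up on the sill and a gap at the back stop. The overlay fits to within a few mm. Now I'll move above the front of the jig with the fingers shut and refine with the wrist camera.

```bash
python3 -m pendant '[[0,[0.09,-0.165,0],[0,0,0]],[0,[0.09,-0.165,0],[0,0,0]],[0,[0.09,-0.165,0],[0,0,0]],[0,[0.09,-0.165,0],[0,0,0]],[0,[0.09,-0.165,0],[0,0,0]],[0,[0.09,-0.165,0],[0,0,0]],[0,[0.09,-0.165,0],[0,0,0]],[0,[0.09,-0.165,0],[0,0,0]],[0,[0.1,-0.173,0],[0,0,0]],[0,[0,0,0],[0,0,0.026]]]'
python3 - <<'E'
from h import *
J=[.595,.0677,-.318]
o=manip.get_obs(); print(o["tcp_pos"],o["ee_rot"],o["time_s"],o["force"],o["opening"])
overlay("wrist",J,"pics/w1.png",(0,0,560,420),1)
for n in ("jig","notch","tile","keeper_knob"):
    print(n,[(np.round(d["location"],4).tolist(),round(d["p"],2)) for d in manip.mark_of("wrist",n)])
E
```

```text
time_s: 2.4
tcp_pos: [0.4813, 0.1013, 0.2314]
ee_rot: [-3.141, 0.001, 2.819]
force: [0.7, 0.6, 0.4]
opening: -0.005
grasp_force: 0.0
[0.48128888 0.10125633 0.23137806] [-3.14121183e+00  1.14478973e-03  2.81933904e+00] 2.4 [0.72899732 0.55108174 0.41451874] -0.004615467569225242
jig []
notch [([0.5267, 0.0886, 0.0229], 0.74)]
tile [([0.3415, 0.1302, 0.0001], 0.97), ([0.3742, -0.1288, 0.0026], 0.81), ([0.5707, 0.0711, 0.0295], 0.75)]
keeper_knob [([0.5556, 0.169, 0.0652], 0.87)]
```

View pics/w1.png

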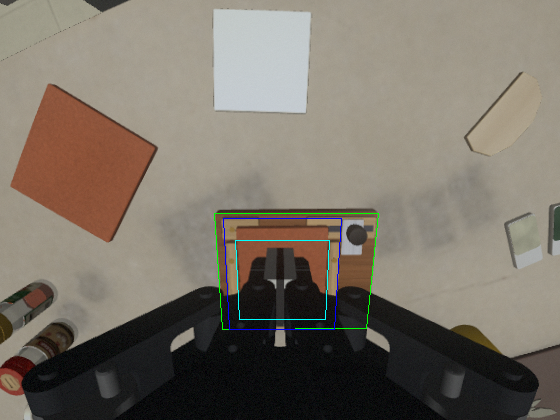

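Both jig edges coincide with the overlay in the wrist picture: front corners (216,210) and (378,210), knob (357,235). I take the jig at (0.595, 0.068), yaw -0.318, with the tile about 24 mm short. Next I descend in front of the notch and approach.

```bash
python3 -m pendant '[[0,[0.004,0.012,-0.137],[0,0,0.001]],[0,[0,0,-0.137],[0,0,0]],[0,[0,0,-0.137],[0,0,0]],[0,[0,0,-0.137],[0,0,0]],[0,[0,0,-0.137],[0,0,0]],[0,[0,0,0],[0,0,0]],[0,[0.032,-0.0105,0],[0,0,0]],[0,[0.032,-0.0105,0],[0,0,0]],[0,[0,0,0],[0,0,0]],[0,[0,0,0],[0,0,0]]]'
cat >> h.py <<'E'
def st():
    J=[.595,.0677,-.318]; o=manip.get_obs(); d=o["tcp_pos"]-np.array([J[0],J[1],0]); c,s=np.cos(J[2]),np.sin(J[2])
    R=np.array([[c,s,0],[-s,c,0],[0,0,1]]); print("t",o["time_s"],"jig mm",np.round(R@d*1000,1),"F jig",np.round(R@o["force"],1),"yaw",round(o["ee_rot"][2]-np.pi-J[2],3),"open",o["opening"])
E
python3 -c "from h import *;st()"
```

```text
time_s: 3.9
tcp_pos: [0.5004, 0.102, 0.0264]
ee_rot: [3.141, 0.001, 2.826]
force: [-0.8, -0.3, -0.0]
opening: 0.006
grasp_force: 0.0
t 3.9 jig mm [-100.6    3.    26.4] F jig [-0.7 -0.5 -0. ] yaw 0.003 open 0.005762894364083742
```

```bash
python3 -m pendant '[[0,[-0.003,-0.0095,0],[0,0,0]],[0,[0.0158,-0.0052,0],[0,0,0]],[0,[0.0158,-0.0052,0],[0,0,0]],[0,[0.0158,-0.0052,0],[0,0,0]],[0,[0.0158,-0.0052,0],[0,0,0]],[0,[0.0158,-0.0052,0],[0,0,0]],[0,[0.0158,-0.0052,0],[0,0,0]],[0,[0,0,0],[0,0,0]],[0,[0,0,0],[0,0,0]],[0,[0,0,0],[0,0,0]]]'
python3 - <<'E'
from h import *
st()
for c in("scene","side"):
    manip.grab_frame(c)
    for n in ("tile","keeper_knob"): print(c,n,[(np.round(d["location"],4).tolist(),round(d["p"],2)) for d in manip.mark_of(c,n)])
E
```

```text
time_s: 5.15
tcp_pos: [0.5275, 0.0899, 0.0259]
ee_rot: [3.141, 0.0, 2.827]
force: [-0.3, 1.0, -0.8]
opening: 0.002
grasp_force: 0.0
t 5.15 jig mm [-71.    0.   25.9] F jig [-0.6  0.8 -0.8] yaw 0.003 open 0.001735046445428183
scene tile [([0.5874, 0.0701, 0.0255], 0.92), ([0.3358, 0.1244, -0.0017], 0.91), ([0.3737, -0.1303, 0.0019], 0.76)]
scene keeper_knob [([0.553, 0.1646, 0.0597], 0.52)]
side tile [([0.3743, -0.1267, 0.0004], 0.87), ([0.59, 0.0684, 0.0251], 0.75), ([0.3381, 0.1237, -0.0019], 0.64)]
side keeper_knob [([0.5509, 0.1686, 0.0646], 0.74)]
```

```bash
python3 -m pendant '[[0,[0.0063,-0.0021,0],[0,0,0]],[0,[0,0,0],[0,0,0]],[0,[0.0063,-0.0021,0],[0,0,0]],[0,[0,0,0],[0,0,0]],[0,[0.0063,-0.0021,0],[0,0,0]],[0,[0,0,0],[0,0,0]],[0,[0,0,0],[0,0,0]],[0,[0,0,0],[0,0,0]],[0,[0,0,0],[0,0,0]],[0,[0,0,0],[0,0,0]]]'
python3 - <<'E'
from h import *
st()
for c in("scene","side"):
    manip.grab_frame(c)
    for n in ("tile",): print(c,n,[(np.round(d["location"],4).tolist(),round(d["p"],2)) for d in manip.mark_of(c,n)])
E
```

```text
time_s: 6.7
tcp_pos: [0.5326, 0.088, 0.0256]
ee_rot: [-3.141, -0.001, 2.827]
force: [-4.6, 0.3, -0.2]
opening: 0.003
grasp_force: 2.3
t 6.7 jig mm [-65.6  -0.2  25.6] F jig [-4.5 -1.1 -0.2] yaw 0.003 open 0.002628507729709457
scene tile [([0.339, 0.1273, 0.0011], 0.94), ([0.593, 0.0666, 0.0235], 0.64), ([0.3728, -0.1298, 0.0027], 0.61)]
side tile [([0.3337, 0.1269, -0.0028], 0.91), ([0.5964, 0.0661, 0.0214], 0.76), ([0.3731, -0.1309, -0.0014], 0.67)]
```

```bash
python3 -m pendant '[[0,[0.0063,-0.0021,0],[0,0,0]],[0,[0,0,0],[0,0,0]],[0,[0,0,0],[0,0,0]],[0,[0,0,0],[0,0,0]],[0,[0.0032,-0.001,0],[0,0,0]],[0,[0,0,0],[0,0,0]],[0,[0,0,0],[0,0,0]],[0,[0,0,0],[0,0,0]],[0,[0,0,0],[0,0,0]],[0,[0,0,0],[0,0,0]]]'
python3 -c "from h import *;st();cv2.imwrite('pics/s2.png',cv2.resize(manip.grab_frame('side')[...,::-1][180:280,180:320],None,fx=5,fy=5,interpolation=2))"
```

```text
time_s: 8.15
tcp_pos: [0.5327, 0.0878, 0.0251]
ee_rot: [3.142, -0.006, 2.827]
force: [-11.5, 3.6, 4.8]
opening: 0.001
grasp_force: 6.0
t 8.15 jig mm [-65.5  -0.4  25.1] F jig [-12.1  -0.2   4.8] yaw 0.004 open 0.0005847546960596438
```

View pics/s2.png

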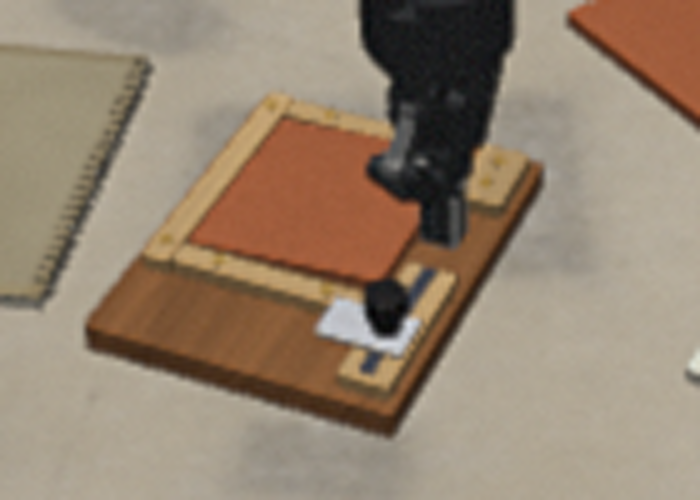

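The tile lies against the back stop: its edge is flush with the stop at (230,160), and the TCP stays at -65.5 mm under 12 N. Next I back off, lift, and move above the ejector.

```bash
python3 -m pendant '[[0,[-0.0475,0.0157,0],[0,0,0]],[0,[0,0,0],[0,0,0]],[0,[0,0,0.117],[0,0,0]],[0,[0,0,0],[0,0,0]],[0,[0.117,-0.0386,0],[0,0,0]],[0,[0,0,0],[0,0,0]],[0,[0,0,-0.05],[0,0,0]],[0,[0,0,0],[0,0,0]],[0,[0,0,0],[0,0,0]],[0,[0,0,0],[0,0,0]]]'
python3 -c "from h import *;st()"
```

```text
time_s: 9.45
tcp_pos: [0.5567, 0.0803, 0.046]
ee_rot: [3.142, 0.0, 2.827]
force: [-0.0, 0.3, -0.2]
opening: -0.002
grasp_force: 0.0
t 9.45 jig mm [-40.3  -0.   46. ] F jig [-0.1  0.2 -0.2] yaw 0.003 open -0.0018428950155216096
```

```bash
python3 -m pendant '[[0,[0,0,-0.0133],[0,0,0]],[0,[0,0,-0.0067],[0,0,0]],[0,[0,0,-0.0067],[0,0,0]],[0,[0,0,-0.0067],[0,0,0]],[0,[0,0,-0.0067],[0,0,0]],[0,[0,0,-0.0067],[0,0,0]],[0,[0,0,-0.0067],[0,0,0]],[0,[0,0,0],[0,0,0]],[0,[0,0,0],[0,0,0]],[0,[0,0,0],[0,0,0]]]'
python3 -c "from h import *;st()"
```

```text
time_s: 10.7
tcp_pos: [0.5561, 0.0804, 0.0301]
ee_rot: [3.141, -0.001, 2.827]
force: [-2.9, 1.4, 5.6]
opening: -0.002
grasp_force: 3.0
t 10.7 jig mm [-40.9  -0.1  30.1] F jig [-3.2  0.4  5.6] yaw 0.003 open -0.0017664516581132716
```

```bash
python3 -m pendant '[[0,[0,0,-0.0033],[0,0,0]],[0,[0,0,0],[0,0,0]],[0,[0,0,-0.0033],[0,0,0]],[0,[0,0,0],[0,0,0]],[0,[0,0,-0.0033],[0,0,0]],[0,[0,0,0],[0,0,0]],[0,[0,0,-0.0033],[0,0,0]],[0,[0,0,0],[0,0,0]],[0,[0,0,0],[0,0,0]],[0,[0,0,0],[0,0,0]]]'
python3 -c "from h import *;st()"
```

```text
time_s: 11.95
tcp_pos: [0.5562, 0.0805, 0.0299]
ee_rot: [3.141, -0.0, 2.827]
force: [-16.2, 0.5, 40.7]
opening: 0.001
grasp_force: 20.5
t 11.95 jig mm [-40.9   0.   29.9] F jig [-15.5  -4.6  40.7] yaw 0.003 open 0.000618506778637823
```

The tile has bottomed out at z = 29.9 mm under 40 N, which is the level height. I lift, open, and go above the knob.

```bash
python3 -m pendant '[[0,[0,0,0.02],[0,0,0]],[0,[0,0,0.13],[0,0,0]],[0,[0,0,0.13],[0,0,0]],[50,[-0.007,0.15,0],[0,0,0]],[50,[-0.007,0.145,0],[0,0,0]],[50,[0,0,0],[0,0,0]],[50,[0,0,0],[0,0,0]],[50,[0,0,0],[0,0,0]],[50,[0,0,0],[0,0,0]],[50,[0,0,0],[0,0,0]]]' 20
python3 - <<'E'
from h import *
st()
for c in("scene","side","wrist"):
    im=manip.grab_frame(c)
    for n in ("tile","keeper_knob"): print(c,n,[(np.round(d["location"],4).tolist(),round(d["p"],2)) for d in manip.mark_of(c,n)])
cv2.imwrite("pics/w3.png",im[...,::-1])
E
```

```text
time_s: 13.2
tcp_pos: [0.5527, 0.1681, 0.1099]
ee_rot: [-3.142, -0.0, 2.826]
force: [-0.3, -0.4, -0.5]
opening: 0.587
grasp_force: 0.0
t 13.2 jig mm [-71.5  82.1 109.9] F jig [-0.2 -0.4 -0.5] yaw 0.002 open 0.5866228646882208
scene tile [([0.3753, -0.1321, 0.0028], 0.95), ([0.3362, 0.1279, -0.0008], 0.72), ([0.5951, 0.0671, 0.018], 0.57)]
scene keeper_knob [([0.5538, 0.1707, 0.0602], 0.6)]
side tile [([0.5954, 0.0662, 0.0187], 0.8), ([0.335, 0.1267, -0.0024], 0.78), ([0.3729, -0.1289, 0.0026], 0.72), ([0.489, 0.3994, 0.0001], 0.31), ([0.5525, 0.1698, 0.0633], 0.29)]
side keeper_knob [([0.5532, 0.1677, 0.0664], 0.73)]
wrist tile [([0.5946, 0.064, 0.02], 0.82), ([0.5568, 0.172, 0.0625], 0.34)]
wrist keeper_knob [([0.557, 0.1705, 0.0673], 0.86)]
```

View pics/w3.png

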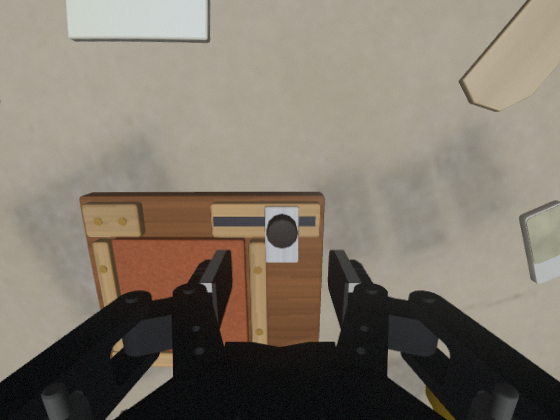

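The picture shows the tile level in its pocket (180,290), and the knob at (282,231) centred between the fingers. I descend and grip the knob.

```bash
python3 -m pendant '[[50,[0,0,-0.076],[0,0,0]],[50,[0,0,-0.076],[0,0,0]],[50,[0,0,-0.074],[0,0,0]],[50,[0,0,0],[0,0,0]],[10,[0,0,0],[0,0,0]],[10,[0,0,0],[0,0,0]],[10,[0,0,0],[0,0,0]],[10,[0,0,0],[0,0,0]],[10,[0,0,0],[0,0,0]],[10,[0,0,0],[0,0,0]]]' 30
python3 -c "from h import *;st()"
```

```text
time_s: 14.9
tcp_pos: [0.5535, 0.1691, 0.0433]
ee_rot: [3.14, 0.002, 2.827]
force: [-0.7, 0.1, 6.5]
opening: 0.233
grasp_force: 29.6
t 14.9 jig mm [-71.1  83.3  43.3] F jig [-0.7 -0.1  6.5] yaw 0.003 open 0.23327942323485062
```

```bash
python3 -m pendant '[[10,[0,0,0.005],[0,0,0]],[10,[-0.0084,-0.0254,0],[0,0,0]],[10,[-0.0084,-0.0254,0],[0,0,0]],[10,[-0.0084,-0.0254,0],[0,0,0]],[10,[-0.0084,-0.0254,0],[0,0,0]],[10,[-0.0084,-0.0254,0],[0,0,0]],[10,[0,0,0],[0,0,0]],[10,[0,0,0],[0,0,0]],[10,[0,0,0],[0,0,0]],[10,[0,0,0],[0,0,0]]]'
python3 -c "from h import *;st()"
```

```text
time_s: 16.15
tcp_pos: [0.5405, 0.1291, 0.0435]
ee_rot: [-3.14, 0.002, 2.826]
force: [4.9, -2.4, -5.4]
opening: 0.239
grasp_force: 30.3
t 16.15 jig mm [-71.   41.2  43.5] F jig [ 5.4 -0.8 -5.4] yaw 0.002 open 0.23933419275805792
```

```bash
python3 -m pendant '[[10,[-0.0021,-0.0063,-0.003],[0,0,0]],[10,[0,0,0],[0,0,0]],[10,[-0.0021,-0.0063,0],[0,0,0]],[10,[0,0,0],[0,0,0]],[10,[0,0,0],[0,0,0]],[10,[0,0,0],[0,0,0]],[10,[0,0,0],[0,0,0]],[10,[0,0,0],[0,0,0]],[10,[0,0,0],[0,0,0]],[10,[0,0,0],[0,0,0]]]'
python3 -c "from h import *;st()"
```

```text
time_s: 17.4
tcp_pos: [0.5404, 0.1289, 0.0435]
ee_rot: [3.136, 0.001, 2.828]
force: [6.5, 7.4, -4.4]
opening: 0.239
grasp_force: 30.6
t 17.4 jig mm [-70.9  41.   43.5] F jig [ 3.9  9.1 -4.4] yaw 0.004 open 0.2386792662179092
```

It has reached the stop: 9 N with no further motion. I release, lift, and check.

```bash
python3 -m pendant '[[45,[0.002,0.006,0],[0,0,0]],[45,[0,0,0],[0,0,0]],[45,[0,0,0],[0,0,0]],[45,[0,0,0],[0,0,0]],[45,[0,0,0.04],[0,0,0]],[45,[0,0,0.12],[0,0,0]],[45,[0,0,0.15],[0,0,0]],[45,[-0.1,0.03,0.1],[0,0,0]],[45,[-0.1,0.03,0.1],[0,0,0]],[45,[0,0,0],[0,0,0]]]'
python3 - <<'E'
from h import *
st()
for c in("scene","side","wrist"):
    im=manip.grab_frame(c)
    for n in ("tile","keeper_knob"): print(c,n,[(np.round(d["location"],4).tolist(),round(d["p"],2)) for d in manip.mark_of(c,n)])
    if c=="side": cv2.imwrite("pics/s4.png",cv2.resize(im[180:280,180:320,::-1],None,fx=5,fy=5,interpolation=2))
E
```

```text
time_s: 18.65
tcp_pos: [0.4795, 0.1474, 0.199]
ee_rot: [3.139, 0.004, 2.828]
force: [1.7, -0.1, 0.3]
opening: 0.522
grasp_force: 0.0
t 18.65 jig mm [-134.6   39.6  199. ] F jig [1.6 0.4 0.3] yaw 0.004 open 0.5224809827891398
scene tile [([0.593, 0.0661, 0.0183], 0.96), ([0.3752, -0.1315, 0.0029], 0.77), ([0.3358, 0.1259, -0.0026], 0.76)]
scene keeper_knob [([0.5396, 0.1287, 0.0645], 0.64)]
side tile [([0.5963, 0.067, 0.0203], 0.7), ([0.334, 0.1268, -0.0026], 0.57)]
side keeper_knob [([0.5376, 0.1277, 0.0617], 0.63)]
wrist tile [([0.5946, 0.0636, 0.0232], 0.69), ([0.3751, -0.1289, 0.0001], 0.61), ([0.3384, 0.1299, -0.0005], 0.56), ([0.5893, -0.2843, -0.0051], 0.19)]
wrist keeper_knob [([0.5407, 0.1281, 0.064], 0.55)]
```

View pics/s4.png

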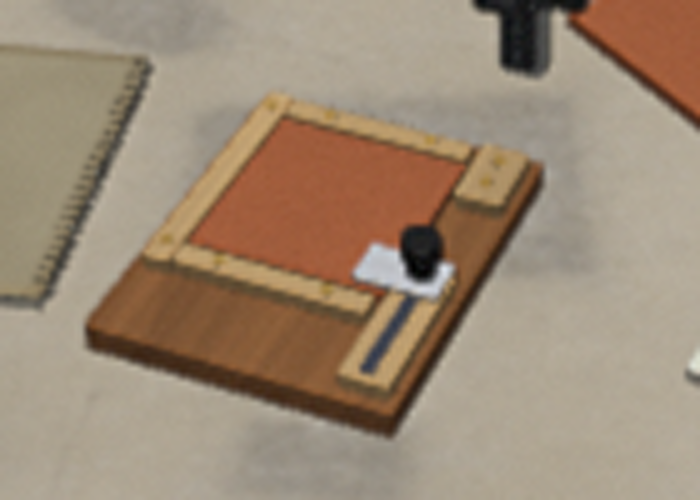

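The tile lies flat and flush. The keeper is at its stop over the tile's front edge at (405,270), and the gripper is clear. I hand it in.

```bash
python3 -c "from station import manip;print(manip.sign_off())"
```

```text
the job is handed in; nothing more can be done
None
```

I handed in the job: the tile is pushed against the back stop and pressed level, the keeper is at its stop over the tile's front edge, and the robot never touched the jars or the rib. The sign-off gave no verdict.

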